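Angle the lane rail past the post into its bay

ROBOT

A 6-joint arm with a two-finger parallel gripper is mounted at the origin on a cart in front of the work surface, level with it; the furniture and walls round the work are solid. World frame = base frame: x ahead of the robot, y to its left, z up, the work surface at z = 0. Lengths are in mm, angles in degrees, forces in N, time in s.
With the tool pointing down it reaches from about 350 to 850 mm from the base axis. Payload 8.1 kg.
Tool frame: the origin (TCP) lies midway between the tips of the shut fingers; the grasp point (between the pads) lies 19 mm behind it; z points along the fingers, y is the line along which they close (so a half turn about z gives the same grasp; the last joint's range is limited). The gripper opens to 85 mm and grips with 20 to 120 N. Pads are 22 mm wide; open, the fingers measure 114 mm over their backs; the gripper's body (76 mm by 85 mm) begins 54 mm behind the grasp point. The pads swing forward as they close: fully open they stand 13 mm farther back than shut.
Start: joints at [63.117, 7.471, 85.268, -0, 87.261, -4.893], TCP at [224.647, 556.362, 193.392] pointing down, gripper open.
Joint ranges: [-169.43, 169.43], [-51.17, 129.36], [1.28, 143.12], [-76.62, 256.62], [0, 156.53], [-152.29, 152.29]. Speed limits (degrees/s): [136.94, 136.94, 159.86, 180, 180, 180].

INTERFACE

Orientations are given as [roll, pitch, yaw] about the fixed x, y, z axes, in that order (R = Rz(yaw) Ry(pitch) Rx(roll)).
In Python, from bench import sense, snapshot, camera_params, hand_in, masks_of, pinpoint gives the robot as it stands.
- The arm moves only by the tool step_arm, never from a script. Its argument "targets" is a list of rows, each an object with "angular": the turn, a rotation vector about the tool's x, y, z scaled (see below), a list of three; "dp": the shift along the tool's x, y, z scaled (see below), a list of three; "fingers": the closure, from 0 (fully open) to 1 (shut). A call has exactly 8 rows; each row is the pose to reach, as a shift and turn from the pose commanded when the call began, along the tool's axes at that moment, turning the shorter way round; what a row does not reach only later rows make up. The controller multiplies each number of a shift by 0.2 m and each number of a turn by 180 degrees. A row lasts 1/8 s, in which the tool goes at most 62.5 mm and 10.7 degrees, less where a joint would pass 70% of its speed; a pose out of reach is approached as far as the arm can. A call with a number of a shift or a turn outside -1 to 1 is refused whole. A call with a gripper value outside its range is refused whole. The fingers move at their own pace and stop on an object; "newtons" is the grip in N (left out, the last holds). Time passes only in rows, so rows that repeat a pose let the fingers close, or fill a call up. It gives the time, the measured TCP pose, the force, the opening and the grip force at its end, in the units of the state.
- sense(): the state, without advancing time (a new reading comes with each control period).
- snapshot(name): name is "scene" or "top" or "wrist"; returns the picture (400x640x3 uint8, blue, green, red); there is no depth.
- camera_params(name): a dict with "vfov" (degrees; the focal length in pixels is half the picture's height over the tangent of half this angle, whatever the lens; pixels are square), "cx", "cy" (the principal point, pixels), "D" ([k1, k2, p1, p2, k3] as OpenCV has them; the pictures are not rectified), "R" (3x3) and "t" (3): a world point X has camera coordinates R X + t. Camera axes: x right, y down, z forward; pixel columns grow to the right and rows downward; lengths in mm; the calibration is good to about 2 mm. A picture is of the moment at which its call begins: read the wrist's pose just before it. camera_params takes no time and is no camera call; for the wrist camera it gives the pose at the moment of the call.
- hand_in(): hands the job in; it is judged then, once.
Trained networks look in the newest picture that a camera, given by its name, has taken for a name from the list of things; names that differ only in an ending like _2 or _b are one class to them, and where a whole thing is asked for, a point or a joint stands for the part that bears it (a point fixed in the world has none). Each returns a list of dicts, best first, with "conf" (0 to 1); they miss things now and then, are a little off and sometimes report something else, mostly with a low value. They report only what shows in the picture. A call takes as long as a camera call.
- masks_of(camera, label): "pixels" (400x640 bool, what is visible of it) and "at" ([column, row] in pixels, amid what is visible of it).
- pinpoint(camera, label): "at" ([column, row] in pixels: a listed point, or the origin of a listed thing).
The state is a dict: "time": time; "joint_pos": joint angles; "qd": joint speeds; "joint_efforts": joint torques, N m; "tool_pos": TCP position; "tcp_rot": TCP orientation; "ft_force": force on the tool from outside, world axes, zero at the start; "wrist_torque": the same for the moment, N m; "finger_gap": finger opening in mm; "grip_force": force on a finger pad.
Only numpy, scipy, OpenCV 4.12 (cv2) and the standard library are available. Lean on these libraries where they do the work, as an engineer would, in place of code of your own. Each camera call takes 0.05 s, during which the arm holds its last target. There are 200 camera calls.

TASK

Park the loose aluminium lane rail in the grey three-sided bay by pushing it along the bench with the fingertips: angle it so that the blue end slips in behind the red-topped post first, then push the orange end in as well, until the rail lies flat along the bay's back fence. Push gently and only push: do not grip the rail or lift it off the bench, and leave the orange-capped pot, the white bottle and the green-capped vial where they stand.

Things in the scene. Friction and masses are not known exactly. Their poses are not given: they have to be found in the camera images.
- bay: Grey fixed fence, open towards the robot, no floor: back fence and two short side walls, 26 mm high, 12 mm thick. Origin on the bench at the middle of the back fence's inner face; x points away from the robot into the fence, y left along it. Side walls' inner faces at y = +137.5 and -137.5 mm; they reach from the back fence to x = -50 mm. Place and yaw (within 0.2 rad) vary.
- post: Fixed round steel post, 16 mm across, 44 mm high, with a red top; origin at its foot, on its axis. In the bay's frame it stands at about x = -74, y = +96 mm, in front of the bay's left part. From it to the right side wall is about 226 mm, less than the rail's length, so the rail cannot go in straight.
- rail_middle (a point): Centre of the loose aluminium rail, 13 mm above the bench. A straight flat-faced bar: 28 mm wide (x), 240 mm long (y), 26 mm high (z), about 0.3 kg; blue cap on its +y end, orange cap on its -y end. At the start it lies in front of the bay, within 0.12 rad of parallel to it, x away from the robot, shifted right so that its blue end is right of the post.
- blue_end (a point): Centre of the blue end face of the rail, 13 mm above the bench, 120 mm along +y from the rail's centre; the left end at the start.
- orange_end (a point): Centre of the orange end face of the rail, 13 mm above the bench, 120 mm along -y from the rail's centre; the right end at the start.
- pot: Bystander: upright sample pot with an orange cap, 31 mm in diameter, 74 mm high, left of the bay; origin at the centre of its underside.
- bottle: Bystander: small upright white bottle with a red-brown label band, 42 mm in diameter, 92 mm high, left of and in front of the bay; origin at the centre of its underside.
- vial: Bystander: small upright vial with a green cap, 22 mm in diameter, 46 mm high, right of the bay; origin at the centre of its underside.
- rail: The same rail, origin at the centre of its underside; axes as for rail_middle.

How it is judged (in metres and radians):
On the way:
1. the blue end is in the bay, nearer the back fence than the post, while the orange end is still outside, in front of the side walls (x of blue_end in the frame of bay above -0.045 m and x of orange_end in the frame of bay below -0.06 m), for 0.1 s.
At the end, for the whole second after the job is handed in: The rail lies at rest and flat on the bench inside the bay, between the side walls, blue end to the left, its centre line at most 19 mm from the back fence (a gap of at most 5 mm) and parallel to the fence within 0.035 rad (2 degrees) (x of rail_middle in the frame of bay above -0.019 m and y of rail_middle in the frame of bay between -0.022 and 0.022 m and angle between the y axis of rail_middle and the y axis of bay, either way round below 0.035 rad and angle between rail_middle's own z axis and vertical below 0.06 rad and height (world z) of rail_middle below 0.018 m and y of blue_end in the frame of bay above 0.09 m and linear speed of rail below 0.01 m/s); the robot touches nothing.
It fails at once if the rail is lifted off the bench (more than 8 mm) or tipped (height (world z) of rail_middle above 0.021 m or angle between rail_middle's own z axis and vertical above 0.15 rad).
It fails at once if the rail is gripped or shoved hard (more than 38 N between fingers and rail) (contact force between the fingers and rail above 38 N).
It fails at once if the pot is moved more than 15 mm or knocked over (distance of pot from where it was at the start of the episode above 0.015 m or angle between pot's own z axis and vertical above 0.3 rad).
It fails at once if the bottle is moved more than 15 mm or knocked over (distance of bottle from where it was at the start of the episode above 0.015 m or angle between bottle's own z axis and vertical above 0.3 rad).
It fails at once if the vial is moved more than 15 mm or knocked over (distance of vial from where it was at the start of the episode above 0.015 m or angle between vial's own z axis and vertical above 0.3 rad).
It also fails if it takes over 58 s, if anything falls off the work surface, if the arm or the gripper's body presses on something with over 40 N, if the wrist force passes 120 N, or if a joint passes its speed limit or range.

## Working session

There is one attempt and no reset: what is moved stays moved. The work goes in short steps, Python scripts to look and compute and a tool call to move; the robot and the scene stay as the last step left them, time stands still between calls to the robot, and variables do not carry over. Pictures are saved under pics/ and viewed, at most 10 in all, crops included, and the job is handed in when it is done.

Besides the shell and the picture viewer there is one more tool, called after ">>>" as name([rows], argument=value, ...), one row to a line, values as JSON. step_arm: Moves the arm, as the interface text tells. Its arguments: {"type":"object","properties":{"targets":{"type":"array","items":{"type":"object","properties":{"angular":{"type":"array","items":{"type":"number","minimum":-1,"maximum":1}},"dp":{"type":"array","items":{"type":"number","minimum":-1,"maximum":1}},"fingers":{"type":"number"}}}},"newtons":{"type":"number"}},"required":["targets"]}

```bash
mkdir -p pics
cat > h.py <<'E'
import numpy as np, cv2
from bench import *
def ray(cam,px,z):
    p=camera_params(cam); f=200/np.tan(np.radians(p['vfov'])/2)
    K=np.array([[f,0,p['cx']],[0,f,p['cy']],[0,0,1.]])
    u=cv2.undistortPoints(np.array([[px]],float),K,np.array(p['D'],float))[0,0]
    R=np.array(p['R']);t=np.array(p['t'])
    d=R.T@np.array([u[0],u[1],1]);c=-R.T@t
    return (c+d*(z-c[2])/d[2])
E
python3 - <<'E'
from h import *
s=sense();print(s['time'],s['tool_pos'],s['tcp_rot'],s['finger_gap'])
for c in ['top','scene']:
    cv2.imwrite(f'pics/{c}0.png',snapshot(c))
    for n,z in [('bay',0),('post',0),('rail_middle',13),('blue_end',13),('orange_end',13),('pot',0),('bottle',0),('vial',0)]:
        for r in pinpoint(c,n)[:1]: print(c,n,round(r['conf'],2),np.round(r['at']),np.round(ray(c,r['at'],z),1))
print(sense()['time'])
E
```

```text
0.0 [224.34650608 555.80358197 192.34267067] [-1.79894173e+02 -1.02473036e-02  1.58009312e+02] 85.5662262653983
top bay 0.63 [323. 174.] [634.7  28.8   0. ]
top post 0.58 [272. 202.] [566.7 142.9   0. ]
top rail_middle 0.78 [338. 228.] [509.1  -6.   13. ]
top blue_end 0.82 [283. 220.] [524.8 115.5  13. ]
top orange_end 0.59 [390. 244.] [ 477.2 -120.4   13. ]
top pot 0.2 [386. 240.] [ 484.8 -112.6    0. ]
top bottle 0.97 [209. 217.] [531.9 282.6   0. ]
top vial 0.49 [429. 192.] [ 595.2 -214.6    0. ]
scene bay 0.63 [333. 211.] [622.6  36.2   0. ]
scene post 0.58 [286. 205.] [576.6 140.8   0. ]
scene rail_middle 0.57 [311. 230.] [497.2  -1.   13. ]
scene blue_end 0.76 [282. 206.] [546.4 123.2  13. ]
scene orange_end 0.85 [354. 251.] [ 481.9 -112.5   13. ]
scene pot 0.9 [274. 187.] [646.1 244.6   0. ]
scene bottle 0.98 [239. 197.] [542.6 264.9   0. ]
scene vial 0.52 [428. 250.] [ 592.2 -210.     0. ]
0.9
```

View pics/top0.png

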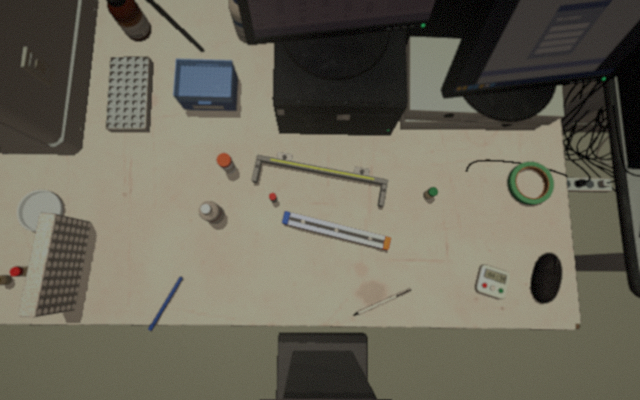

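The top view shows the rail from blue (287,218) to orange (388,243), the bay's back fence from (260,160) to (386,182), and the post top at (272,197). I'll enlarge that area.

Run:
```python
from h import *
im=cv2.imread('pics/top0.png')
c=cv2.resize(im[145:260,190:320+130],None,fx=3,fy=3,interpolation=cv2.INTER_CUBIC)
cv2.imwrite('pics/crop0.png',c)
p=camera_params('top');print(-np.array(p['R']).T@p['t'])
snapshot('top')
for n in ['rail','bay','post']:
    m=masks_of('top',n)
    if m: print(n,m[0]['conf'],m[0]['at'],m[0]['pixels'].sum(),cv2.minAreaRect(np.argwhere(m[0]['pixels'])[:,::-1].astype(np.float32)))
```

```text
[417.83238036  58.14810521 916.332331  ]
rail 0.9 [336.6, 228.0] 1470 ((335.76470947265625, 230.44122314453125), (108.89848327636719, 14.55213737487793), 14.03624439239502)
bay 0.98 [324.3, 174.3] 1299 ((320.431640625, 176.87142944335938), (134.44703674316406, 34.131038665771484), 10.42580795288086)
```

View pics/crop0.png

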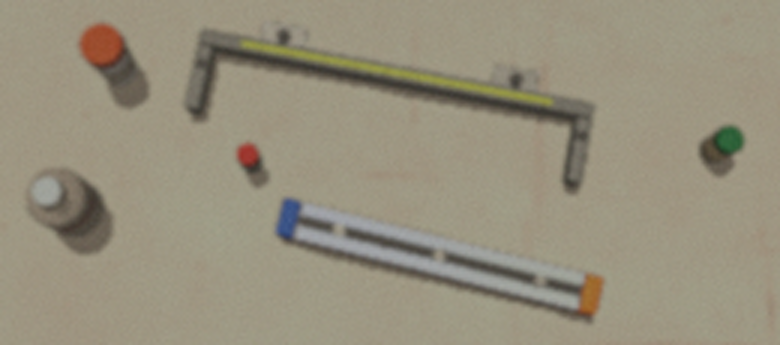

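The enlarged crop shows the bay's outer corners at (203,31) and (593,104), its wall ends at (195,112) and (573,185), and the post top at (248,155). The rail's blue end is at (282,217) and its orange end at (599,296), in crop pixels.

```bash
cat >> h.py <<'E'
def cr(u,v,z,o=(190,145),s=3): return ray('top',(o[0]+(u+.5)/s-.5,o[1]+(v+.5)/s-.5),z)[:2]
E
python3 - <<'E'
from h import *
P={}
for n,u,v,z in [('BL',203,31,26),('BR',593,104,26),('WL',195,112,26),('WR',573,185,26),('post',248,154,44),('blue',282,217,26),('orange',599,296,26),('pot',102,45,74),('bottle',47,190,92),('vial',729,140,46)]:
    P[n]=cr(u,v,z);print(n,P[n].round(1))
d=P['BL']-P['BR'];print('outer',np.linalg.norm(d),'yaw',np.arctan2(-d[0],d[1]))
y=d/np.linalg.norm(d);x=np.array([y[1],-y[0]])
o=(P['BL']+P['BR'])/2-12*x
print('bay',o,np.degrees(np.arctan2(x[1],x[0])))
for n in P: print(n,'bay frame',((P[n]-o)@x).round(1),((P[n]-o)@y).round(1))
print('rail len',np.linalg.norm(P['blue']-P['orange']))
E
```

```text
BL [668.9 176.6]
BR [ 618.4 -113.9]
WL [607.2 180.1]
WR [557.4 -98.1]
post [573.3 138.5]
blue [530.5 114.1]
orange [ 476.7 -115.7]
pot [643.8 240.3]
bottle [538.  267.6]
vial [ 589.  -208.1]
outer 294.8388158493823 yaw -0.1720986960871249
bay [631.8464028   33.39169909] -9.860528945496872
BL bay frame 12.0 147.4
BR bay frame 12.0 -147.4
WL bay frame -49.4 140.3
WR bay frame -50.8 -142.3
post bay frame -75.7 93.6
blue bay frame -113.7 62.2
orange bay frame -127.3 -173.5
pot bay frame -23.6 205.9
bottle bay frame -132.6 214.7
vial bay frame -0.9 -245.3
rail len 236.02704853949876
```

```bash
cat >> h.py <<'E'
from scipy.spatial.transform import Rotation as Ro
O=np.array([631.8,33.4]); A=np.radians(-9.86)
X=np.array([np.cos(A),np.sin(A)]); Y=np.array([-X[1],X[0]])
def w(x,y): return O+x*X+y*Y
def b(p): d=np.array(p[:2])-O; return np.array([d@X,d@Y])
def go(x,y,z,th=None):
    """bay-frame target, th: tool y axis tilted clockwise by th deg from bay y"""
    s=sense(); R=Ro.from_euler('xyz',s['tcp_rot'],degrees=True)
    d=R.inv().apply(np.r_[w(x,y),z]-s['tool_pos'])/200
    rv=np.zeros(3)
    if th is not None:
        T=Ro.from_euler('xyz',[180,0,180+np.degrees(A)-th],degrees=True)
        rv=(R.inv()*T).as_rotvec(degrees=True)/180
    print('t',s['time'],'at',b(s['tool_pos']).round(1),s['tool_pos'].round(1),'dp',d.round(4),'rot',rv.round(4))
def axes():
    R=Ro.from_euler('xyz',sense()['tcp_rot'],degrees=True)
    print('per 10mm bayx',(R.inv().apply(np.r_[X,0])*.05).round(4),'bayy',(R.inv().apply(np.r_[Y,0])*.05).round(4))
E
python3 -c "
from h import *
print(w(-165,40)); go(-165,40,120,3)"
```

```text
[476.08684888 101.0639828 ]
t 1.1 at [-490.7  445.5] [224.6 556.4 193.4] dp [-2.0182 -1.6401  0.3668] rot [-0.     -0.     -0.0507]
```

>>> step_arm([
  {"dp": [-0.2, -0.16, 0], "angular": [0, 0, -0.05], "fingers": 1},
  {"dp": [-0.4, -0.33, 0], "angular": [0, 0, -0.05], "fingers": 1},
  {"dp": [-0.6, -0.5, 0], "angular": [0, 0, -0.05], "fingers": 1},
  {"dp": [-0.8, -0.66, 0], "angular": [0, 0, -0.05], "fingers": 1},
  {"dp": [-0.98, -0.8, 0], "angular": [0, 0, -0.05], "fingers": 1},
  {"dp": [-0.98, -0.8, 0], "angular": [0, 0, -0.05], "fingers": 1},
  {"dp": [-0.98, -0.8, 0], "angular": [0, 0, -0.05], "fingers": 1},
  {"dp": [-0.98, -0.8, 0], "angular": [0, 0, -0.05], "fingers": 1},
])

```text
time: 2.1
tool_pos: [345.9, 335.5, 193.4]
tcp_rot: [180.0, -0.0, 167.1]
ft_force: [0.8, 0.2, -0.7]
finger_gap: 0.1
grip_force: 0.0
```

```bash
python3 -c "
from h import *
go(-170,40,100,3);print(sense()['tcp_rot'],sense()['finger_gap'])"
```

```text
t 2.1 at [-333.4  248.7] [345.9 335.5 193.4] dp [-0.8714 -0.9984  0.4666] rot [ 0.0001 -0.0001 -0.0003]
[ 1.79988189e+02 -1.50896807e-02  1.67084611e+02] 0.05225087406502661
```

>>> step_arm([
  {"dp": [-0.17, -0.2, 0.0], "angular": [0, 0, 0], "fingers": 1},
  {"dp": [-0.35, -0.4, 0.1], "angular": [0, 0, 0], "fingers": 1},
  {"dp": [-0.52, -0.6, 0.2], "angular": [0, 0, 0], "fingers": 1},
  {"dp": [-0.7, -0.8, 0.3], "angular": [0, 0, 0], "fingers": 1},
  {"dp": [-0.87, -0.99, 0.4], "angular": [0, 0, 0], "fingers": 1},
  {"dp": [-0.87, -0.99, 0.46], "angular": [0, 0, 0], "fingers": 1},
  {"dp": [-0.87, -0.99, 0.46], "angular": [0, 0, 0], "fingers": 1},
  {"dp": [-0.87, -0.99, 0.46], "angular": [0, 0, 0], "fingers": 1},
])

```text
time: 3.1
tool_pos: [471.4, 104.0, 102.0]
tcp_rot: [180.0, 0.0, 167.1]
ft_force: [0.2, -0.1, -0.2]
finger_gap: -0.1
grip_force: 0.0
```

```bash
python3 -c "
from h import *
go(-170,40,9,3);axes()"
```

```text
t 3.1 at [-170.1   42.1] [471.4 104.  102. ] dp [-0.0009 -0.0108  0.4648] rot [ 0.0002  0.0001 -0.    ]
per 10mm bayx [-0.0499  0.0026  0.    ] bayy [0.0026 0.0499 0.    ]
```

>>> step_arm([
  {"dp": [0, -0.01, 0.15], "angular": [0, 0, 0], "fingers": 1},
  {"dp": [0, -0.01, 0.3], "angular": [0, 0, 0], "fingers": 1},
  {"dp": [0, -0.01, 0.42], "angular": [0, 0, 0], "fingers": 1},
  {"dp": [0, -0.01, 0.46], "angular": [0, 0, 0], "fingers": 1},
  {"dp": [0, -0.01, 0.46], "angular": [0, 0, 0], "fingers": 1},
  {"dp": [-0.04, -0.01, 0.46], "angular": [0, 0, 0], "fingers": 1},
  {"dp": [-0.08, -0.01, 0.46], "angular": [0, 0, 0], "fingers": 1},
  {"dp": [-0.12, -0.01, 0.46], "angular": [0, 0, 0], "fingers": 1},
])

```text
time: 4.1
tool_pos: [495.8, 95.0, 10.1]
tcp_rot: [180.0, 0.1, 167.0]
ft_force: [0.1, -0.4, 0.2]
finger_gap: -0.4
grip_force: 0.0
```

>>> step_arm([
  {"dp": [-0.03, 0, 0], "angular": [0, 0, 0.01], "fingers": 1},
  {"dp": [-0.07, 0, 0], "angular": [0, 0, 0.03], "fingers": 1},
  {"dp": [-0.11, 0, 0], "angular": [0, 0, 0.05], "fingers": 1},
  {"dp": [-0.15, 0, 0], "angular": [0, 0, 0.07], "fingers": 1},
  {"dp": [-0.19, 0, 0], "angular": [0, 0, 0.09], "fingers": 1},
  {"dp": [-0.23, 0, 0], "angular": [0, 0, 0.1], "fingers": 1},
  {"dp": [-0.27, 0, 0], "angular": [0, 0, 0.1], "fingers": 1},
  {"dp": [-0.3, 0, 0], "angular": [0, 0, 0.1], "fingers": 1},
])

```text
time: 5.1
tool_pos: [553.4, 81.6, 9.4]
tcp_rot: [-180.0, 0.0, 149.0]
ft_force: [-0.8, 0.1, 0.5]
finger_gap: -0.2
grip_force: 0.0
```

```bash
cat >> h.py <<'E'
def look(name):
    im=snapshot('top'); go(-80,40,9)
    c=cv2.resize(im[145:260,190:450],None,fx=3,fy=3,interpolation=cv2.INTER_CUBIC)
    cv2.imwrite(f'pics/{name}.png',c)
    for n in ['blue_end','orange_end','rail_middle']:
        for r in pinpoint('top',n)[:1]: print(n,round(r['conf'],2),b(ray('top',r['at'],13)).round(1))
def rail(bu,bv,ou,ov):
    B=b(cr(bu,bv,26));E=b(cr(ou,ov,26));d=B-E
    print('blue',B.round(1),'orange',E.round(1),'len',np.linalg.norm(d).round(1),'th',np.degrees(np.arctan2(d[0],d[1])).round(1))
E
python3 -c "
from h import *
look('a1')"
```

```text
t 5.15 at [-84.9  34. ] [554.   81.4   9.5] dp [-0.0118  0.0369  0.0026] rot [0. 0. 0.]
blue_end 0.75 [-114.6   53.7]
orange_end 0.65 [-122.1 -174.9]
rail_middle 0.87 [-117.2  -58.8]
```

View pics/a1.png

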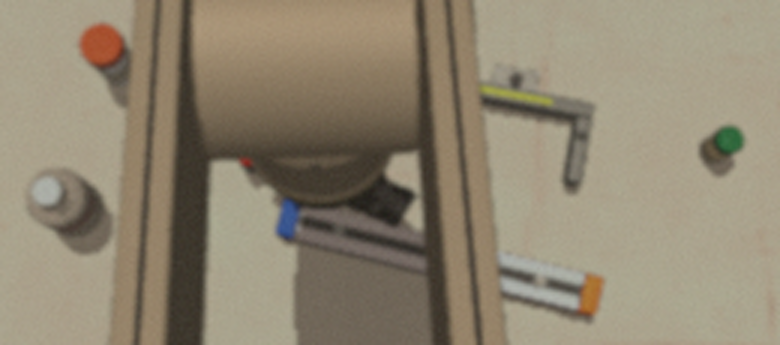

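The rail has not visibly moved: blue is still at (282,217) and orange at (599,296). The hand appears beyond it, with a dark part at (385,200). I'll check where the TCP projects, and look from the other cameras.

```bash
cat >> h.py <<'E'
def proj(cam,P):
    p=camera_params(cam); f=200/np.tan(np.radians(p['vfov'])/2)
    K=np.array([[f,0,p['cx']],[0,f,p['cy']],[0,0,1.]])
    return cv2.projectPoints(np.array([P],float),cv2.Rodrigues(np.array(p['R'],float))[0],np.array(p['t'],float),K,np.array(p['D'],float))[0][0,0]
E
python3 -c "
from h import *
s=sense();q=proj('top',s['tool_pos']);print(q,(q-[190,145])*3, proj('scene',s['tool_pos']))
a=snapshot('scene');c=snapshot('wrist')
r=proj('scene',s['tool_pos']).astype(int)
cv2.imwrite('pics/sw.png',np.hstack([cv2.resize(a[150:290,200:400],(400,280),interpolation=2),cv2.resize(c,(400,280))]))
"
```

```text
[298.94097916 208.24846703] [326.82293748 189.7454011 ] [297.81116222 211.56845411]
```

View pics/sw.png

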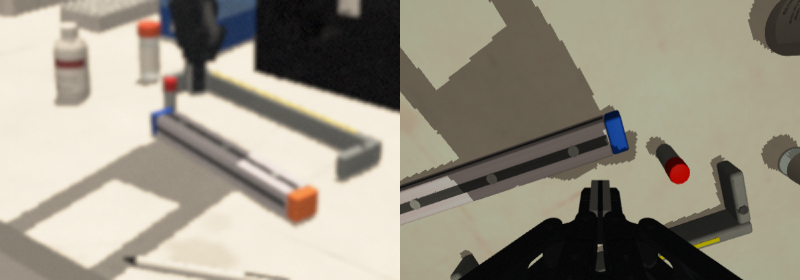

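The fingers stand on the far side of the rail, between it and the bay. In the wrist half the fingertips are at (600,185) and the blue cap is at (616,131). I'll cross-check the rail's position from the wrist camera.

```bash
python3 -c "
from h import *
f=lambda u,v:((u-400)*1.6,v*400/280)
for n,u,v,z in [('bluecap mid',612,133,26),('post',679,171,44),('WLend',727,163,26),('tip',600,182,10)]:
    print(n,b(ray('wrist',f(u,v),z)).round(1), proj('wrist',sense()['tool_pos']))
p=camera_params('wrist');print(-np.array(p['R']).T@p['t'],sense()['tool_pos'],sense()['joint_pos'])
print(proj('top',[*w(-110,62),13]),proj('scene',[*w(-110,62),13]),proj('scene',[*w(-127,-175),13]))
snapshot('wrist')
for n,z in [('blue_end',13),('post',0),('rail_middle',13)]:
  for r in pinpoint('wrist',n)[:1]: print(n,r['conf'],r['at'],b(ray('wrist',r['at'],z)))
"
```

```text
bluecap mid [-117.7   55.6] [321.78587617 242.21690877]
post [-79.6  94.7] [321.78587617 242.21690877]
WLend [-60.9 137.6] [321.78587617 242.21690877]
tip [-76.1  29.1] [321.78587617 242.21690877]
[479.00392075 125.03324359 188.25722489] [552.60273777  81.82576805   9.2768735 ] [ 3.16214019e+00  1.07383405e+01  1.01770073e+02  2.87207293e-03
  6.75142641e+01 -5.58618483e+01]
[284.41632261 216.15210342] [281.57817332 208.946557  ] [354.24948143 252.58197159]
blue_end 0.81 [356.5, 183.9] [-113.64608837   64.8406401 ]
rail_middle 0.6 [158.7, 243.3] [-120.99787558  -53.03464775]
```

```bash
python3 -c "
from h import *
t=sense()['tool_pos']
for dz in [0,10,20,30,40]: print(dz,proj('wrist',t+[0,0,dz]).round(1),proj('scene',t+[0,0,dz]).round(1))
snapshot('wrist');im=snapshot('wrist');cv2.imwrite('pics/w2.png',cv2.resize(im[200:300,240:400],None,fx=4,fy=4))
im=snapshot('scene');cv2.imwrite('pics/s2.png',cv2.resize(im[160:240,260:340],None,fx=6,fy=6,interpolation=2))
a=cv2.imread('pics/w2.png');c=cv2.imread('pics/s2.png');a=cv2.resize(a,(480,300));cv2.imwrite('pics/ws2.png',np.hstack([a,cv2.resize(c,(300,300))]))
"
```

```text
0 [321.7 242.3] [297.8 211.5]
10 [321.8 250. ] [297.8 207.4]
20 [321.9 258.6] [297.7 203.2]
30 [322.  268.1] [297.7 199. ]
40 [322.1 278.7] [297.7 194.8]
```

View pics/ws2.png

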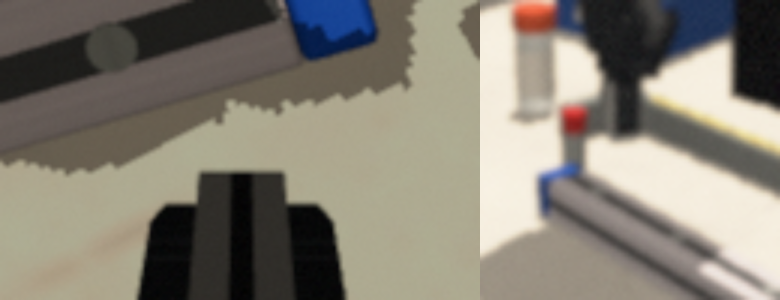

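Both views put the real fingertips about 35 mm above the reported TCP: the tip is at wrist row 257 and scene row 196. So the fingers passed over the rail without touching it. I'll go back to the near side and feel for the bench to find the real tip height.

```bash
python3 -c "
from h import *
go(-172,40,20,3)"
```

```text
t 5.75 at [-86.1  34.1] [552.9  81.8   9.4] dp [ 0.4114 -0.1276 -0.0528] rot [ 0.      0.     -0.1007]
```

>>> step_arm([
  {"dp": [0, 0, -0.15], "angular": [0, 0, 0], "fingers": 1},
  {"dp": [0.1, -0.03, -0.15], "angular": [0, 0, -0.03], "fingers": 1},
  {"dp": [0.2, -0.06, -0.15], "angular": [0, 0, -0.06], "fingers": 1},
  {"dp": [0.3, -0.09, -0.15], "angular": [0, 0, -0.1], "fingers": 1},
  {"dp": [0.41, -0.13, -0.15], "angular": [0, 0, -0.1], "fingers": 1},
  {"dp": [0.41, -0.13, -0.1], "angular": [0, 0, -0.1], "fingers": 1},
  {"dp": [0.41, -0.13, 0.0], "angular": [0, 0, -0.1], "fingers": 1},
  {"dp": [0.41, -0.13, 0.0], "angular": [0, 0, -0.1], "fingers": 1},
])

```text
time: 6.75
tool_pos: [468.1, 101.3, 7.6]
tcp_rot: [-179.9, -0.2, 167.0]
ft_force: [-0.1, 0.5, 0.1]
finger_gap: 0.2
grip_force: 0.0
```

>>> step_arm([
  {"dp": [0, 0, 0.01], "angular": [0, 0, 0], "fingers": 1},
  {"dp": [0, 0, 0.02], "angular": [0, 0, 0], "fingers": 1},
  {"dp": [0, 0, 0.03], "angular": [0, 0, 0], "fingers": 1},
  {"dp": [0, 0, 0.04], "angular": [0, 0, 0], "fingers": 1},
  {"dp": [0, 0, 0.05], "angular": [0, 0, 0], "fingers": 1},
  {"dp": [0, 0, 0.06], "angular": [0, 0, 0], "fingers": 1},
  {"dp": [0, 0, 0.07], "angular": [0, 0, 0], "fingers": 1},
  {"dp": [0, 0, 0.075], "angular": [0, 0, 0], "fingers": 1},
])

```text
time: 7.75
tool_pos: [469.1, 101.7, -5.8]
tcp_rot: [-180.0, -0.0, 167.0]
ft_force: [0.6, 0.8, -0.5]
finger_gap: 0.2
grip_force: 0.0
```

>>> step_arm([
  {"dp": [0, 0, 0.01], "angular": [0, 0, 0], "fingers": 1},
  {"dp": [0, 0, 0.02], "angular": [0, 0, 0], "fingers": 1},
  {"dp": [0, 0, 0.03], "angular": [0, 0, 0], "fingers": 1},
  {"dp": [0, 0, 0.04], "angular": [0, 0, 0], "fingers": 1},
  {"dp": [0, 0, 0.05], "angular": [0, 0, 0], "fingers": 1},
  {"dp": [0, 0, 0.06], "angular": [0, 0, 0], "fingers": 1},
  {"dp": [0, 0, 0.065], "angular": [0, 0, 0], "fingers": 1},
  {"dp": [0, 0, 0.065], "angular": [0, 0, 0], "fingers": 1},
])

```text
time: 8.75
tool_pos: [469.2, 101.7, -18.7]
tcp_rot: [-180.0, -0.0, 167.0]
ft_force: [-0.7, -0.5, -0.0]
finger_gap: -0.1
grip_force: 0.0
```

```bash
python3 -c "
from h import *
t=sense()['tool_pos'];print(t,b(t))
for dz in [0,10,20,30,40,50]: print(dz,proj('wrist',t+[0,0,dz]).round(1),proj('scene',t+[0,0,dz]).round(1))
im=snapshot('scene');u,v=proj('scene',t).astype(int);print(u,v)
c=cv2.resize(im[v-50:v+30,u-40:u+40],(480,480),interpolation=2)
im=snapshot('wrist');cv2.imwrite('pics/ws3.png',np.hstack([cv2.resize(c,(400,400)),im[100:400:,160:560][:,:].copy() if 0 else cv2.resize(im,(400,400))]))
"
```

```text
[469.18283658 101.66792777 -18.68036455] [-171.90545427   39.41277197]
0 [321.4 242.7] [265.1 233.6]
10 [321.4 250.5] [264.9 229.4]
20 [321.5 259.1] [264.7 225.1]
30 [321.5 268.6] [264.5 220.8]
40 [321.6 279.3] [264.3 216.5]
50 [321.7 291.3] [264.1 212.1]
265 233
```

View pics/ws3.png

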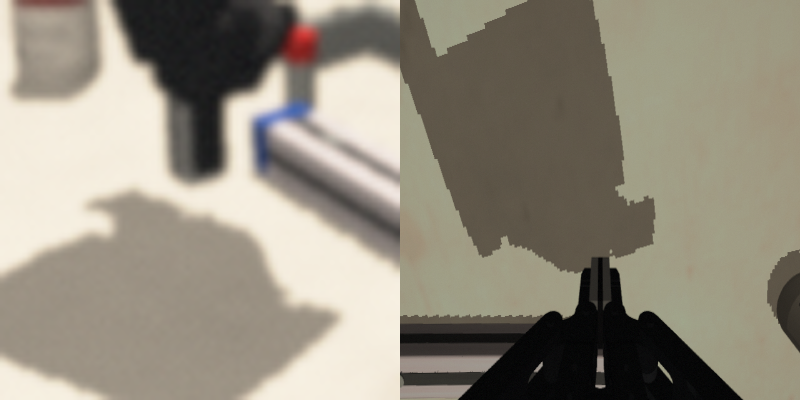

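The fingertip is at (195,182) in the scene crop, about 33 mm above the nominal TCP, so it stands about 15 mm over the bench. I'll lower 5 mm more and push.

>>> step_arm([
  {"dp": [-0.03, 0, 0.02], "angular": [0, 0, 0], "fingers": 1},
  {"dp": [-0.06, 0, 0.025], "angular": [0, 0, 0], "fingers": 1},
  {"dp": [-0.09, 0, 0.025], "angular": [0, 0, 0], "fingers": 1},
  {"dp": [-0.12, 0, 0.025], "angular": [0, 0, 0], "fingers": 1},
  {"dp": [-0.15, 0, 0.025], "angular": [0, 0, 0], "fingers": 1},
  {"dp": [-0.175, 0, 0.025], "angular": [0, 0, 0], "fingers": 1},
  {"dp": [-0.2, 0, 0.025], "angular": [0, 0, 0.01], "fingers": 1},
  {"dp": [-0.22, 0, 0.025], "angular": [0, 0, 0.02], "fingers": 1},
])

```text
time: 9.85
tool_pos: [512.3, 91.8, -23.7]
tcp_rot: [180.0, -0.0, 163.3]
ft_force: [-1.8, 1.4, 2.0]
finger_gap: -0.2
grip_force: 1.0
```

```bash
python3 -c "
from h import *
look('a2');go(-78,42,-24,20)"
```

```text
t 9.9 at [-127.2   37. ] [512.8  91.6 -23.5] dp [-0.2326  0.0435 -0.1625] rot [0. 0. 0.]
orange_end 0.85 [-132.6 -176.8]
rail_middle 0.56 [-116.4  -51. ]
t 10.05 at [-127.7   36.9] [512.3  91.7 -23.6] dp [-0.244   0.0543  0.002 ] rot [-0.      0.0001  0.0737]
```

>>> step_arm([
  {"dp": [-0.03, 0.007, 0], "angular": [0, 0, 0.01], "fingers": 1},
  {"dp": [-0.06, 0.014, 0], "angular": [0, 0, 0.02], "fingers": 1},
  {"dp": [-0.09, 0.02, 0], "angular": [0, 0, 0.03], "fingers": 1},
  {"dp": [-0.12, 0.027, 0], "angular": [0, 0, 0.04], "fingers": 1},
  {"dp": [-0.15, 0.034, 0], "angular": [0, 0, 0.05], "fingers": 1},
  {"dp": [-0.18, 0.04, 0], "angular": [0, 0, 0.06], "fingers": 1},
  {"dp": [-0.21, 0.047, 0], "angular": [0, 0, 0.07], "fingers": 1},
  {"dp": [-0.24, 0.053, 0], "angular": [0, 0, 0.075], "fingers": 1},
])

```text
time: 11.05
tool_pos: [561.5, 88.2, -23.6]
tcp_rot: [-180.0, -0.0, 149.8]
ft_force: [-1.1, 0.2, 0.2]
finger_gap: -0.0
grip_force: 0.4
```

```bash
python3 -c "
from h import *
look('a3');axes()"
```

```text
t 11.1 at [-77.8  42. ] [562.3  88.1 -23.4] dp [ 0.0066 -0.0132 -0.162 ] rot [0. 0. 0.]
orange_end 0.88 [-133.9 -157. ]
rail_middle 0.65 [-91.2 -47.4]
per 10mm bayx [-0.0469  0.0173  0.    ] bayy [0.0173 0.0469 0.    ]
```

View pics/a3.png

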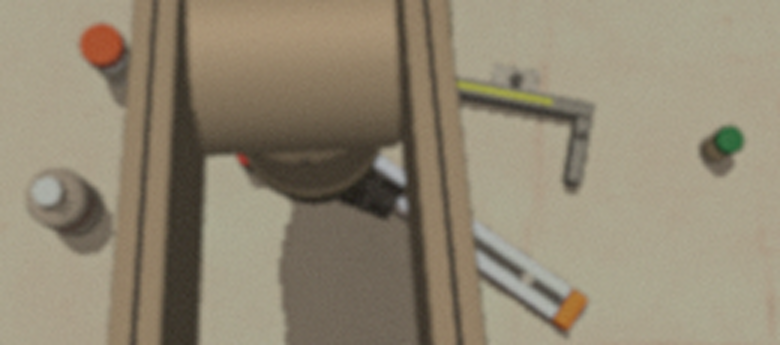

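The rail now slopes, with its orange end at (578,312) and its far edge running from (475,222) to (587,293). I'll work out its pose.

```bash
python3 -c "
from h import *
rail(475,222,587,293);rail(470,263,557,331)
E=(b(cr(587,293,26))+b(cr(557,331,26)))/2;print(E, np.linalg.norm(b(cr(587,293,26))-b(cr(557,331,26))))
for th in (20,23,26): print(th,E+240*np.array([np.sin(np.radians(th)),np.cos(np.radians(th))]))
"
```

```text
blue [-91.1 -76.3] orange [-126.8 -164.6] len 95.2 th 22.0
blue [-121.2  -77.8] orange [-157.6 -147.6] len 78.7 th 27.6
[-142.16307768 -156.09484712] 35.202886017233126
20 [-60.07824329  69.43138187]
23 [-48.38760685  64.82631771]
26 [-36.95400245  59.61572399]
```

>>> step_arm([
  {"dp": [0.06, 0, 0], "angular": [0, 0, 0], "fingers": 1},
  {"dp": [0.1, 0, 0], "angular": [0, 0, 0], "fingers": 1},
  {"dp": [0.1, 0, -0.15], "angular": [0, 0, 0], "fingers": 1},
  {"dp": [0.1, 0, -0.35], "angular": [0, 0, 0], "fingers": 1},
  {"dp": [0.1, -0.25, -0.35], "angular": [0, 0, 0.01], "fingers": 1},
  {"dp": [0.1, -0.5, -0.35], "angular": [0, 0, 0.015], "fingers": 1},
  {"dp": [0.1, -0.75, -0.35], "angular": [0, 0, 0.015], "fingers": 1},
  {"dp": [0.1, -1, -0.35], "angular": [0, 0, 0.015], "fingers": 1},
])

```text
time: 12.25
tool_pos: [442.3, -75.4, 46.4]
tcp_rot: [180.0, 0.0, 147.3]
ft_force: [1.6, -0.8, 0.3]
finger_gap: 0.2
grip_force: 0.0
```

```bash
python3 -c "
from h import *
go(-154,-187,-23,23)"
```

```text
t 12.25 at [-168.1 -139.7] [442.3 -75.4  46.4] dp [-0.1567 -0.1905  0.347 ] rot [0.     0.0002 0.0007]
```

>>> step_arm([
  {"dp": [-0.08, -0.1, 0], "angular": [0, 0, 0], "fingers": 1},
  {"dp": [-0.157, -0.19, 0], "angular": [0, 0, 0], "fingers": 1},
  {"dp": [-0.157, -0.19, 0], "angular": [0, 0, 0], "fingers": 1},
  {"dp": [-0.157, -0.19, 0.1], "angular": [0, 0, 0], "fingers": 1},
  {"dp": [-0.157, -0.19, 0.2], "angular": [0, 0, 0], "fingers": 1},
  {"dp": [-0.157, -0.19, 0.3], "angular": [0, 0, 0], "fingers": 1},
  {"dp": [-0.157, -0.19, 0.34], "angular": [0, 0, 0], "fingers": 1},
  {"dp": [-0.157, -0.19, 0.345], "angular": [0, 0, 0], "fingers": 1},
])

```text
time: 13.25
tool_pos: [448.9, -122.9, -22.9]
tcp_rot: [-180.0, -0.1, 147.2]
ft_force: [-0.6, 0.4, 0.1]
finger_gap: -0.1
grip_force: 0.0
```

```bash
python3 -c "
from h import *
look('a4');go(-126,-122,-23,23)"
```

```text
t 13.3 at [-152.8 -185.6] [ 449.4 -123.3  -22.4] dp [ 0.1034  1.1808 -0.157 ] rot [0. 0. 0.]
blue_end 0.74 [ 0.2 -3.7]
orange_end 0.75 [-137.1 -158.8]
rail_middle 0.79 [-92.9 -45.7]
t 13.45 at [-152.  -186.1] [ 450.1 -123.9  -21.7] dp [0.0049 0.3458 0.0065] rot [0.0001 0.0005 0.0004]
```

View pics/a4.png

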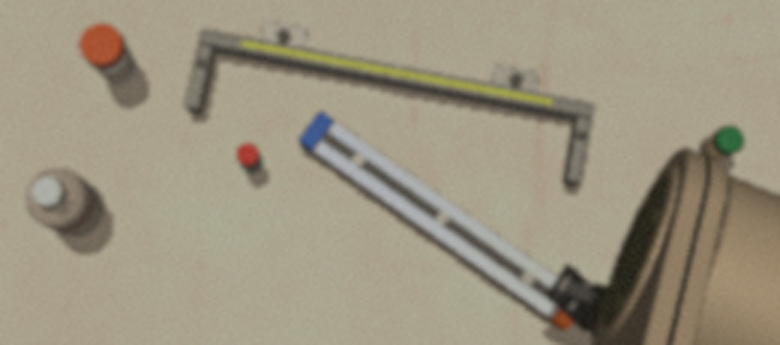

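The blue end face runs from (320,112) to (302,143), the middle mark is at (443,217), and the post is at (248,155).

```bash
python3 -c "
from h import *
rail(310,127,443,217)
B=b(cr(310,127,26));M=b(cr(443,217,26));d=(B-M)/np.linalg.norm(B-M);E=M-120*d;t=b(sense()['tool_pos'])
print('E',E,'tool rel along',(t-E)@d,'across',(t-E)@[d[1],-d[0]])
s=53
T=E+s*d-10*d;go(*T,-22,23);print('blue final',M+(120+s)*d);c=E-35*d;go(*c,-22,23)
"
```

```text
blue [-44.5  55.2] orange [-91.8 -52.8] len 117.9 th 23.7
E [-140.04724188 -162.65643625] tool rel along -26.264740034398766 across -1.5800579698216688
t 13.45 at [-152.  -186.1] [ 450.1 -123.9  -21.7] dp [-0.0125  0.3462  0.0015] rot [0.0001 0.0005 0.0004]
blue final [-22.32882779 105.6556488 ]
t 13.45 at [-152.  -186.1] [ 450.1 -123.9  -21.7] dp [-0.0073 -0.0438  0.0014] rot [0.0001 0.0005 0.0004]
```

>>> step_arm([
  {"dp": [-0.008, 0.03, 0], "angular": [0, 0, 0], "fingers": 1},
  {"dp": [-0.008, 0.06, 0], "angular": [0, 0, 0], "fingers": 1},
  {"dp": [-0.008, 0.09, 0], "angular": [0, 0, 0], "fingers": 1},
  {"dp": [-0.008, 0.12, 0], "angular": [0, 0, 0], "fingers": 1},
  {"dp": [-0.008, 0.15, 0], "angular": [0, 0, 0], "fingers": 1},
  {"dp": [-0.008, 0.18, 0], "angular": [0, 0, 0], "fingers": 1},
  {"dp": [-0.01, 0.21, 0], "angular": [0, 0, 0], "fingers": 1},
  {"dp": [-0.01, 0.24, 0], "angular": [0, 0, 0], "fingers": 1},
])

```text
time: 14.45
tool_pos: [477.3, -84.2, -22.5]
tcp_rot: [-180.0, 0.0, 147.2]
ft_force: [-1.7, -3.7, 3.1]
finger_gap: -0.1
grip_force: 2.2
```

>>> step_arm([
  {"dp": [0, 0.03, 0], "angular": [0, 0, 0], "fingers": 1},
  {"dp": [0, 0.06, 0], "angular": [0, 0, 0], "fingers": 1},
  {"dp": [0, 0.09, 0], "angular": [0, 0, 0], "fingers": 1},
  {"dp": [0, 0.11, 0], "angular": [0, 0, 0], "fingers": 1},
  {"dp": [0, 0.12, 0], "angular": [0, 0, 0], "fingers": 1},
  {"dp": [0, 0.12, 0], "angular": [0, 0, 0], "fingers": 1},
  {"dp": [0, 0.1, 0], "angular": [0, 0, 0], "fingers": 1},
  {"dp": [0, 0.05, 0], "angular": [0, 0, 0], "fingers": 1},
])

```text
time: 15.45
tool_pos: [482.1, -76.0, -22.9]
tcp_rot: [180.0, -0.0, 147.2]
ft_force: [0.1, 0.1, -0.1]
finger_gap: 0.0
grip_force: 0.0
```

```bash
python3 -c "
from h import *
look('a5')"
```

```text
t 15.5 at [-129.4 -134.6] [481.3 -77.  -23. ] dp [ 0.1126  0.8999 -0.1606] rot [0. 0. 0.]
blue_end 0.6 [-29.4 108.5]
orange_end 0.81 [-112.  -101.8]
rail_middle 0.78 [-65.1   5.5]
```

View pics/a5.png

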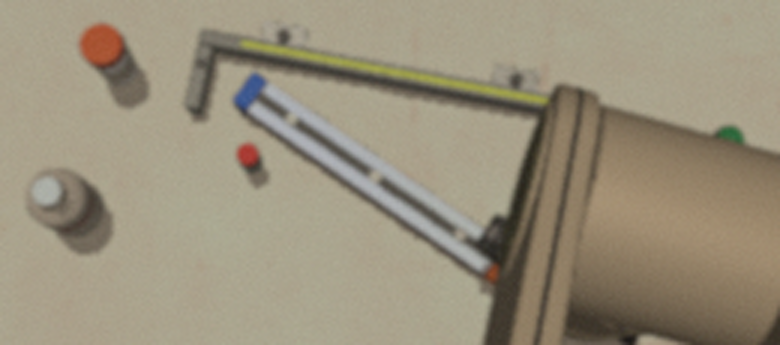

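The blue end is now behind the post: its face is at about (245,87), the middle mark at (376,175) and the post at (248,155).

```bash
python3 -c "
from h import *
rail(245,88,376,175)
B=b(cr(245,88,26));M=b(cr(376,175,26));d=(B-M)/np.linalg.norm(B-M);n=np.array([d[1],-d[0]]);E=M-120*d
print('M',M,'E',E)
T=M-95*d-45*n;print(T);go(*T,40,15)
"
```

```text
blue [-24.7 108. ] orange [-70.5   0.9] len 116.5 th 23.2
M [-70.53594463   0.86754322] E [-117.77206697 -109.44450847]
[-149.29822753  -68.74928515]
t 15.65 at [-128.6 -133.7] [482.2 -76.3 -22.7] dp [ 0.2221  0.2586 -0.3134] rot [ 0.0001 -0.0001 -0.0444]
```

>>> step_arm([
  {"dp": [0, -0.05, 0], "angular": [0, 0, 0], "fingers": 1},
  {"dp": [0.03, -0.06, -0.15], "angular": [0, 0, 0], "fingers": 1},
  {"dp": [0.06, -0.05, -0.31], "angular": [0, 0, 0], "fingers": 1},
  {"dp": [0.15, 0.1, -0.31], "angular": [0, 0, -0.03], "fingers": 1},
  {"dp": [0.22, 0.26, -0.31], "angular": [0, 0, -0.06], "fingers": 1},
  {"dp": [0.22, 0.26, -0.2], "angular": [0, 0, -0.07], "fingers": 1},
  {"dp": [0.22, 0.26, -0.1], "angular": [0, 0, -0.07], "fingers": 1},
  {"dp": [0.22, 0.26, 0], "angular": [0, 0, -0.07], "fingers": 1},
])

```text
time: 16.65
tool_pos: [473.5, -8.7, -23.2]
tcp_rot: [-180.0, 0.0, 159.8]
ft_force: [0.0, 0.6, 0.1]
finger_gap: -0.5
grip_force: 0.0
```

```bash
python3 -c "
from h import *
go(-78,-75,-23,10);axes()"
```

```text
t 16.65 at [-148.7  -68.6] [473.5  -8.7 -23.2] dp [-0.3538  0.0318 -0.0007] rot [-0.      0.0001 -0.0017]
per 10mm bayx [-0.0492  0.0089  0.    ] bayy [ 0.0089  0.0492 -0.    ]
```

>>> step_arm([
  {"dp": [-0.03, 0.004, 0], "angular": [0, 0, 0], "fingers": 1},
  {"dp": [-0.06, 0.008, 0], "angular": [0, 0, 0], "fingers": 1},
  {"dp": [-0.09, 0.01, 0], "angular": [0, 0, 0], "fingers": 1},
  {"dp": [-0.12, 0.012, 0], "angular": [0, 0, 0], "fingers": 1},
  {"dp": [-0.15, 0.015, 0], "angular": [0, 0, 0], "fingers": 1},
  {"dp": [-0.18, 0.02, 0], "angular": [0, 0, -0.01], "fingers": 1},
  {"dp": [-0.21, 0.022, 0], "angular": [0, 0, -0.02], "fingers": 1},
  {"dp": [-0.24, 0.025, 0], "angular": [0, 0, -0.03], "fingers": 1},
])

```text
time: 17.65
tool_pos: [520.8, -20.5, -22.6]
tcp_rot: [-180.0, -0.0, 165.3]
ft_force: [-0.9, -0.5, 0.6]
finger_gap: -0.2
grip_force: 0.5
```

>>> step_arm([
  {"dp": [-0.02, 0.0, 0], "angular": [0, 0, 0], "fingers": 1},
  {"dp": [-0.04, 0.0, 0], "angular": [0, 0, 0], "fingers": 1},
  {"dp": [-0.06, 0.0, 0], "angular": [0, 0, 0], "fingers": 1},
  {"dp": [-0.08, 0.0, 0], "angular": [0, 0, 0], "fingers": 1},
  {"dp": [-0.1, 0.0, 0], "angular": [0, 0, 0], "fingers": 1},
  {"dp": [-0.1, 0.0, 0], "angular": [0, 0, 0], "fingers": 1},
  {"dp": [-0.06, 0.0, 0], "angular": [0, 0, 0], "fingers": 1},
  {"dp": [0.0, 0.0, 0], "angular": [0, 0, 0], "fingers": 1},
])

```text
time: 18.65
tool_pos: [519.7, -20.2, -22.7]
tcp_rot: [180.0, -0.0, 165.2]
ft_force: [-0.5, 0.9, -0.3]
finger_gap: 0.1
grip_force: 0.0
```

```bash
python3 -c "
from h import *
look('a6')
m=masks_of('top','rail');
if m: print(m[0]['conf'],cv2.minAreaRect(np.argwhere(m[0]['pixels'])[:,::-1].astype(np.float32)))"
```

```text
t 18.7 at [-103.2  -71.8] [517.8 -19.7 -23.2] dp [-0.0672  0.5669 -0.1614] rot [0. 0. 0.]
blue_end 0.78 [-34.  116.7]
orange_end 0.66 [-9.3 -0.9]
rail_middle 0.61 [-38.8   3.2]
0.84 ((290.77069091796875, 185.43121337890625), (57.66114807128906, 14.367395401000977), 16.699243545532227)
```

>>> step_arm([
  {"dp": [-0.04, 0.003, 0], "angular": [0, 0, 0], "fingers": 1},
  {"dp": [-0.08, 0.006, 0], "angular": [0, 0, 0], "fingers": 1},
  {"dp": [-0.1, 0.008, 0], "angular": [0, 0, 0], "fingers": 1},
  {"dp": [-0.12, 0.01, 0], "angular": [0, 0, 0], "fingers": 1},
  {"dp": [-0.14, 0.011, 0], "angular": [0, 0, 0], "fingers": 1},
  {"dp": [-0.165, 0.013, 0], "angular": [0, 0, 0], "fingers": 1},
  {"dp": [-0.1, 0.01, 0], "angular": [0, 0, 0], "fingers": 1},
  {"dp": [0.0, 0.0, 0], "angular": [0, 0, 0], "fingers": 1},
])

```text
time: 19.9
tool_pos: [519.9, -20.2, -22.6]
tcp_rot: [180.0, 0.0, 165.2]
ft_force: [-0.1, 0.2, 0.2]
finger_gap: 0.0
grip_force: 0.0
```

```bash
python3 -c "
from h import *
go(-100,4,-23,0);axes()"
```

```text
t 19.9 at [-101.1  -72. ] [519.9 -20.2 -22.6] dp [0.0272 0.3789 0.002 ] rot [ 0.      0.0001 -0.0274]
per 10mm bayx [-0.0498  0.0043  0.    ] bayy [0.0043 0.0498 0.    ]
```

>>> step_arm([
  {"dp": [0.03, 0.1, 0], "angular": [0, 0, -0.027], "fingers": 1},
  {"dp": [0.03, 0.2, 0], "angular": [0, 0, -0.027], "fingers": 1},
  {"dp": [0.03, 0.3, 0], "angular": [0, 0, -0.027], "fingers": 1},
  {"dp": [0.03, 0.37, 0], "angular": [0, 0, -0.027], "fingers": 1},
  {"dp": [0.03, 0.37, 0], "angular": [0, 0, -0.027], "fingers": 1},
  {"dp": [-0.01, 0.37, 0], "angular": [0, 0, -0.027], "fingers": 1},
  {"dp": [-0.05, 0.375, 0], "angular": [0, 0, -0.027], "fingers": 1},
  {"dp": [-0.08, 0.377, 0], "angular": [0, 0, -0.027], "fingers": 1},
])

```text
time: 20.9
tool_pos: [555.9, 47.8, -22.5]
tcp_rot: [-180.0, 0.0, 170.0]
ft_force: [0.1, 0.3, 0.1]
finger_gap: 0.4
grip_force: 0.0
```

```bash
python3 -c "
from h import *
look('a7');go(-39,2,-23,0)"
```

```text
t 20.95 at [-76.6   1.2] [556.6  47.7 -22.4] dp [ 0.0174  0.194  -0.1568] rot [0. 0. 0.]
blue_end 0.42 [-30.6 119.9]
t 21.1 at [-78.1   1.4] [555.1  48.2 -22.8] dp [-0.1953  0.0032  0.0011] rot [-0.     -0.0001 -0.0005]
```

>>> step_arm([
  {"dp": [-0.025, 0, 0], "angular": [0, 0, 0], "fingers": 1},
  {"dp": [-0.05, 0, 0], "angular": [0, 0, 0], "fingers": 1},
  {"dp": [-0.075, 0, 0], "angular": [0, 0, 0], "fingers": 1},
  {"dp": [-0.1, 0, 0], "angular": [0, 0, 0], "fingers": 1},
  {"dp": [-0.125, 0, 0], "angular": [0, 0, 0], "fingers": 1},
  {"dp": [-0.15, 0, 0], "angular": [0, 0, 0], "fingers": 1},
  {"dp": [-0.165, 0, 0], "angular": [0, 0, 0], "fingers": 1},
  {"dp": [-0.175, 0, 0], "angular": [0, 0, 0], "fingers": 1},
])

```text
time: 22.1
tool_pos: [589.7, 42.3, -22.7]
tcp_rot: [-180.0, -0.0, 170.1]
ft_force: [-3.1, 0.3, 2.6]
finger_gap: -0.0
grip_force: 1.7
```

>>> step_arm([
  {"dp": [-0.002, 0, 0], "angular": [0, 0, 0], "fingers": 1},
  {"dp": [-0.005, 0, 0], "angular": [0, 0, 0], "fingers": 1},
  {"dp": [-0.007, 0, 0], "angular": [0, 0, 0], "fingers": 1},
  {"dp": [-0.01, 0, 0], "angular": [0, 0, 0], "fingers": 1},
  {"dp": [-0.01, 0, 0], "angular": [0, 0, 0], "fingers": 1},
  {"dp": [-0.01, 0, 0], "angular": [0, 0, 0], "fingers": 1},
  {"dp": [-0.01, 0, 0], "angular": [0, 0, 0], "fingers": 1},
  {"dp": [-0.01, 0, 0], "angular": [0, 0, 0], "fingers": 1},
])

```text
time: 23.1
tool_pos: [591.6, 42.0, -22.6]
tcp_rot: [180.0, 0.0, 170.1]
ft_force: [-1.2, 0.8, 0.1]
finger_gap: 0.0
grip_force: 0.6
```

>>> step_arm([
  {"dp": [-0.003, 0, 0], "angular": [0, 0, 0], "fingers": 1},
  {"dp": [-0.006, 0, 0], "angular": [0, 0, 0], "fingers": 1},
  {"dp": [-0.009, 0, 0], "angular": [0, 0, 0], "fingers": 1},
  {"dp": [-0.012, 0, 0], "angular": [0, 0, 0], "fingers": 1},
  {"dp": [-0.015, 0, 0], "angular": [0, 0, 0], "fingers": 1},
  {"dp": [-0.015, 0, 0], "angular": [0, 0, 0], "fingers": 1},
  {"dp": [-0.015, 0, 0], "angular": [0, 0, 0], "fingers": 1},
  {"dp": [-0.015, 0, 0], "angular": [0, 0, 0], "fingers": 1},
])

```text
time: 24.1
tool_pos: [594.6, 41.5, -22.6]
tcp_rot: [180.0, 0.0, 170.1]
ft_force: [-0.9, -0.1, 0.5]
finger_gap: 0.1
grip_force: 0.5
```

>>> step_arm([
  {"dp": [-0.003, 0, 0], "angular": [0, 0, 0], "fingers": 1},
  {"dp": [-0.006, 0, 0], "angular": [0, 0, 0], "fingers": 1},
  {"dp": [-0.009, 0, 0], "angular": [0, 0, 0], "fingers": 1},
  {"dp": [-0.012, 0, 0], "angular": [0, 0, 0], "fingers": 1},
  {"dp": [-0.015, 0, 0], "angular": [0, 0, 0], "fingers": 1},
  {"dp": [-0.015, 0, 0], "angular": [0, 0, 0], "fingers": 1},
  {"dp": [-0.015, 0, 0], "angular": [0, 0, 0], "fingers": 1},
  {"dp": [-0.015, 0, 0], "angular": [0, 0, 0], "fingers": 1},
])

```text
time: 25.1
tool_pos: [596.2, 41.3, -22.7]
tcp_rot: [-180.0, -0.2, 170.1]
ft_force: [-8.5, 2.2, 6.8]
finger_gap: 0.2
grip_force: 4.5
```

>>> step_arm([
  {"dp": [-0.004, 0, 0], "angular": [0, 0, 0], "fingers": 1},
  {"dp": [-0.004, 0, 0], "angular": [0, 0, 0], "fingers": 1},
  {"dp": [0.02, 0, 0], "angular": [0, 0, 0], "fingers": 1},
  {"dp": [0.1, 0, 0], "angular": [0, 0, 0], "fingers": 1},
  {"dp": [0.3, 0, -0.1], "angular": [0, 0, 0], "fingers": 1},
  {"dp": [0.5, 0, -0.4], "angular": [0, 0, 0], "fingers": 1},
  {"dp": [0.75, 0, -0.7], "angular": [0, 0, 0], "fingers": 1},
  {"dp": [0.9, 0, -0.8], "angular": [0, 0, 0], "fingers": 1},
])

```text
time: 26.1
tool_pos: [420.4, 72.1, 139.9]
tcp_rot: [180.0, 0.2, 170.0]
ft_force: [0.7, 0.2, 0.5]
finger_gap: 0.4
grip_force: 0.0
```

```bash
python3 -c "
from h import *
look('a8')
m=masks_of('top','rail')
for q in m[:1]: print(q['conf'],cv2.minAreaRect(np.argwhere(q['pixels'])[:,::-1].astype(np.float32)))"
```

```text
t 26.15 at [-216.4    2.9] [419.1  73.3 146. ] dp [-0.6752  0.1843  0.6917] rot [0. 0. 0.]
blue_end 0.82 [-19.9 120.1]
orange_end 0.69 [ -13.7 -111.2]
rail_middle 0.8 [-11.9   7.6]
0.83 ((317.0271301269531, 178.3564910888672), (108.05616760253906, 15.561788558959961), 10.713123321533203)
```

View pics/a8.png

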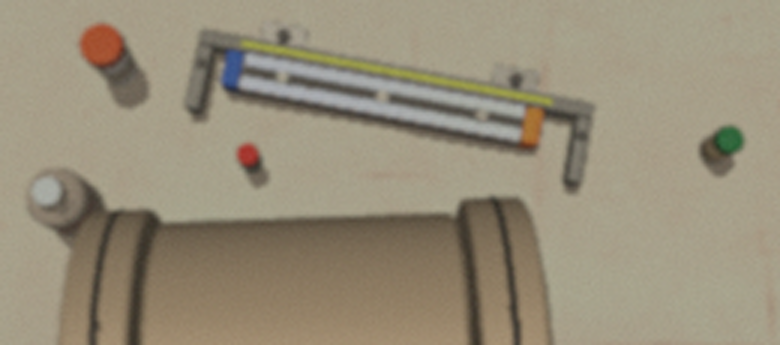

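The rail lies against the back fence, with its blue face at (228,70), middle at (383,96) and orange face at (537,128). I'll compute its offset along the fence.

```bash
python3 -c "
from h import *
rail(228.5,70,538,128);print(b(cr(383,97,26)),b(cr(573,185,26)),b(cr(195,112,26)))"
```

```text
blue [-13.6 122.7] orange [ -13.6 -110.2] len 232.9 th -0.0
[-12.10855352   6.58778802] [ -50.7924138  -142.33599005] [-49.33160142 140.294826  ]
```

```bash
python3 -c "
from bench import *
print(sense()['time'],hand_in())"
```

```text
the job is handed in; nothing more can be done
26.35 None
```

I handed the job in at 26.35 s: by the last picture the rail lies flush and parallel along the bay's back fence, blue end left and about 6 mm off centre, with the pot, bottle and vial looking undisturbed; `hand_in()` returned no verdict.

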